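Close the collection tray's lid and hold the tray up level

TASK

Get the sample-collection carry tray ready to take away: first swing its hinged lid down until it is fully closed while the tray stands on the table, then lift the tray by its carrying handle to at least 10 cm clear of the table. Finish while holding it there, level and steady in the air, with the lid shut and both bottles still standing in the tray; do not push the other things on the table about.

Things in the scene. Friction and masses are not known exactly. Their poses are not given: they have to be found in the camera images.
- tray_handle (a point): Centre of the straight black carrying handle of a loose grey plastic tray, 131 mm above the tray's underside, over its middle. Axes are the tray's: z up, y along the handle, x along the tray's length. The handle is a bar 18 mm wide (x), 22 mm high and 162 mm long (y) on two posts at y = +-75 mm; 50 mm are free below it. The open lid stands close to its -x side, in a gripper's way.
- tray_deck (a point): Centre of the flat deck under the handle, 70 mm above the tray's underside; deck 40 mm wide (x). The tray is 270 (x) x 180 (y) x 70 mm, about 0.6 kg, balanced under the handle; lidded compartment on its -x side, open compartment with bottles and tubes (none over 90 mm above the underside) on +x. It starts flat on the table, turned by up to 0.75 rad from the robot's axes.
- tray_lid (a joint): Angle of the tray's white lid in rad: 0 fully closed (lying flat on the rim), about 1.57 upright, stop at 1.6; starts between 1.15 and 1.5. The hinge is a little stiff (about 0.09 N m), so the lid stays where it is left, and a push of about 1.5 N at its free edge moves it.
- tray_lid_hinge (a point): Middle of the lid's hinge line, which runs along the tray's y; 20 mm to the tray's -x side of the handle's centre and 70.5 mm above the tray's underside. The lid is a plate 113 mm long from here to its free edge, 178 mm wide along y and 6 mm thick; the hinge lies in its lower face.
- tray_lid_edge (a point): Middle of the lid's free edge, on its upper (outer) face, 113 mm from the hinge line; a flat tab 50 mm wide sticks out 10 mm beyond. With the lid closed it lies on the -x side, 133 mm from the handle's centre and 76.5 mm above the tray's underside.
- bottle_a_mid (a point): Centre (half-way up) of an amber bottle, 36 mm diameter, 85 mm high, 0.04 kg, standing loosely in a well 30 mm deep in the tray's open compartment, 90 mm to +x and 45 mm to -y of the handle's centre in the tray's axes; its top is 90 mm above the tray's underside.
- bottle_b_mid (a point): As bottle_a, 45 mm to +y of the handle's centre.
- jar_mid (a point): Centre of a jar with a screw cap, 68 mm diameter, 85 mm high, standing on the table beside the tray. Bystander.
- tape_mid (a point): Centre of a roll of paper tape lying flat beside the tray, 70 mm diameter, 20 mm high. Bystander.
- cup_mid (a point): Centre of a white cup, 72 mm diameter, 85 mm high. Bystander.
- glove_box_mid (a point): Centre of a cardboard glove box, 120 x 220 x 75 mm. Bystander.
- sanitiser_mid (a point): Centre of a white bottle, 60 mm diameter, 150 mm high. Bystander.

How it is judged:
On the way, in this order (a step that is already met when the one before it is completed fails the run):
1. the lid is closed while the tray stands on the table (value of joint tray_lid below 0.06 rad and height (world z) of tray_handle below 0.141 m), for 0.1 s.
2. the tray is lifted clear of the table in the fingers with its lid shut (height (world z) of tray_handle above 0.181 m and contact force between tray and table below 0.1 N and contact force between the fingers and tray above 1 N and value of joint tray_lid below 0.1 rad), for 0.2 s.
At the end, for the whole second after the job is handed in: Tray held in the fingers (over 1 N), handle centre over 220 mm above the table, touching no table or other thing, tilt under 0.1 rad, slower than 0.03 m/s and 0.15 rad/s, lid within 0.1 rad of shut, both bottles in the tray (centre 65-100 mm below the handle, within 125 mm) (height (world z) of tray_handle above 0.22 m and angle between tray_handle's own z axis and vertical below 0.1 rad and linear speed of tray below 0.03 m/s and angular speed of tray below 0.15 rad/s and contact force between the fingers and tray above 1 N and contact force between tray and table below 0.1 N and value of joint tray_lid below 0.1 rad and contact force between tray and jar below 0.1 N and contact force between tray and tape below 0.1 N and contact force between tray and cup below 0.1 N and contact force between tray and glove_box below 0.1 N and contact force between tray and sanitiser below 0.1 N and contact force between tray and vial_box below 0.1 N and contact force between tray and dish below 0.1 N and contact force between tray and waste_bin below 0.1 N and contact force between tray and centrifuge below 0.1 N and contact force between tray and power_unit below 0.1 N and z of bottle_a_mid in the frame of tray_handle between -0.1 and -0.065 m and horizontal distance between each of bottle_a_mid, bottle_b_mid and tray_handle below 0.125 m and z of bottle_b_mid in the frame of tray_handle between -0.1 and -0.065 m); the arm keeps its last pose, push and grip.
It fails at once if a bystander is moved by more than 40 mm (distance of any of jar_mid, tape_mid, cup_mid, glove_box_mid, sanitiser_mid from where it was at the start of the episode above 0.04 m).
It fails at once if the tray is tipped by more than 0.35 rad (angle between tray_handle's own z axis and vertical above 0.35 rad).
It also fails if it takes over 54 s, if anything falls off the work surface, if the arm or the gripper's body presses on something with over 40 N, if the wrist force passes 120 N, or if a joint passes its speed limit or range.

ROBOT

A 7-joint arm with a two-finger parallel gripper is mounted at the origin on the work surface. World frame = base frame: x ahead of the robot, y to its left, z up, the work surface at z = 0. Lengths are in m, angles in rad, forces in N, time in s.
With the tool pointing down it reaches from about 0.425 to 0.925 m from the base axis. Payload 6.8 kg.
Tool frame: the origin (TCP) lies midway between the tips of the shut fingers; the grasp point (between the pads) lies r.grip_point_offset behind it (r.grip_point_offset is the distance from the TCP to the grasp point, in m); z points along the fingers, y is the direction in which the jaws open and shut (so a half turn about z gives the same grasp; the last joint's range is limited). The gripper opens to 85 mm and grips with 20 to 120 N. Pads are 22 mm wide; open, the fingers measure 114 mm over their backs; the gripper's body (76 mm by 85 mm) begins 54 mm behind the grasp point. The pads swing forward as they close: fully open they stand 13 mm farther back than shut.
Start: joints at [-1.44, 0.477, 0.022, 1.555, -0.011, 1.109, -0.083], TCP at [0.16, 0.656, 0.231] pointing down, gripper open.
Joint ranges: [-2.96, 2.96], [-0.34, 2.1], [-1.41, 1.46], [0.24, 2.44], [-1.37, 4.51], [0.17, 1.92], [-2.96, 2.96]. Speed limits (rad/s): [2.39, 2.39, 3.14, 3.14, 3.14, 3.14, 3.14].

INTERFACE

Orientations are given as a rotation vector (axis times angle).
In Python, from bench import r gives the robot as it stands. The module is installed in compiled form; this text tells all that it offers.
- The arm moves only by the tool play_rows, never from a script. Its argument "deltas" is a list of rows, each a list of 3 entries, a list of its own where there are three numbers: the finger opening in mm, from 0 to 85.4, then the shift along the tool's x, y, z in mm, then the turn, a rotation vector about the tool's x, y, z in rad. A call has 1 to 8 rows; each row is the pose to reach, as a shift and turn from the pose measured when the call began, along the tool's axes at that moment; what a row does not reach only later rows make up. A row lasts 1/8 s, in which the tool goes at most 62.5 mm and 10.7 degrees, less where a joint would pass 70% of its speed; a pose out of reach is approached as far as the arm can. A call with a gripper value outside its range is refused whole. The fingers move at their own pace and stop on an object; "squeeze" is the grip in N (left out, the last holds). Time passes only in rows, so rows that repeat a pose let the fingers close. It gives the time, the measured TCP pose, the force and the opening at its end, in the units of the state.
- r.get_obs(): the state, without advancing time (a new reading comes with each control period).
- r.grab_frame(name): name is "side" or "top" or "wrist"; returns (picture, depth): 384x512x3 uint8, red, green, blue; 384x512 float32, m along the optical axis (not along the pixel's ray), 0 where there is no reading.
- r.camera_model(name): a dict with "mtx" (3x3 intrinsics, pixels), "rvec" (rotation vector, rad) and "tvec" (3), from world to camera coordinates, as OpenCV has them; the wrist camera has in their place "T_tool_cam" (4x4, takes a point from camera to tool coordinates, whose origin is the TCP and whose axes are the flange's). Camera axes: x right, y down, z forward; pixel columns grow to the right and rows downward; lengths in m; the calibration is good to about 2 mm. The wrist camera is an equidistant fisheye: a pixel r from the principal point sees the ray r / f radians off the axis. A picture is of the moment at which its call begins: read the wrist's pose just before it. camera_model takes no time and is no camera call.
- r.hand_in(): hands the job in, once; it reports no verdict.
The state is a dict: "clock": time; "joints": joint angles; "qvel": joint speeds; "tau": joint torques, N m; "tcp_pos": TCP position; "orientation": TCP orientation; "contact_force": force on the tool from outside, world axes, zero at the start; "moment": the same for the moment, N m; "grip_width": finger opening in m.
Only numpy, scipy, OpenCV 4.12 (cv2) and the standard library are available. Lean on these libraries where they do the work, as an engineer would, in place of code of your own. Each camera call takes 0.05 s, during which the arm holds its last target. There are 200 camera calls.

## Working session

There is one attempt and no reset: what is moved stays moved. The work goes in short steps, Python scripts to look and compute and a tool call to move; the robot and the scene stay as the last step left them, time stands still between calls to the robot, and variables do not carry over. Pictures are saved under pics/ and viewed, about 8 in all and at most 12, crops included, and the job is handed in when it is done.

Besides the shell and the picture viewer there is one more tool, called after "Call:" by a JSON object that holds its "name" and its "arguments". play_rows: Moves the arm, as the interface text tells. Its arguments: {"type":"object","properties":{"deltas":{"type":"array"},"squeeze":{"type":"number"}},"required":["deltas"]}

```bash
mkdir -p pics; cat > h.py <<'E'
import numpy as np, cv2
from scipy.spatial.transform import Rotation as R
from bench import r
def grab(n):
    o=r.get_obs(); im,d=r.grab_frame(n); np.savez(f'{n}.npz',im=im,d=d,p=o['tcp_pos'],q=o['orientation']); return im,d,o
def world(n,d):
    m=r.camera_model(n);K=np.array(m['mtx']);v,u=np.indices(d.shape)
    X=np.stack([(u-K[0,2])/K[0,0]*d,(v-K[1,2])/K[1,1]*d,d],-1)
    Rm=cv2.Rodrigues(np.array(m['rvec'],float))[0];return (X-np.array(m['tvec']).ravel())@Rm
def totool(p,o=None):
    o=o or r.get_obs();return R.from_rotvec(o['orientation']).inv().apply(np.array(p)-o['tcp_pos'])*1000
E
python3 - <<'E'
from h import *
o=r.get_obs();print(o,r.grip_point_offset)
ims=[]
for n in ('top','side'):
    im,d,_=grab(n);cv2.imwrite(f'pics/{n}0.png',cv2.resize(im[:,:,::-1],None,fx=1.5,fy=1.5));print(r.camera_model(n))
E
```

```text
{'clock': 0.0, 'joints': array([-1.44010502,  0.47779682,  0.0222944 ,  1.55647353, -0.01146311,
        1.10929575, -0.083114  ]), 'qvel': array([ 0.00076028, -0.00034235, -0.00050452,  0.00027549, -0.00067858,
        0.00055826,  0.00128979]), 'tau': array([-5.42826238e-04, -5.96449935e+01,  1.60802353e+00, -2.81188345e+01,
        1.25693937e-02,  9.38212004e-03, -2.08695823e-06]), 'tcp_pos': array([0.15951252, 0.6552604 , 0.23031773]), 'orientation': array([-3.74093421e-01, -3.11916772e+00,  2.89706647e-03]), 'contact_force': array([ 0.29539603, -0.91599451,  0.41986764]), 'moment': array([-0.05649469, -0.01340239, -0.01825314]), 'grip_width': 0.08560985868819444} 0.0187
{'mtx': array([[348.79980479,   0.        , 259.41582031],
       [  0.        , 348.79980479, 194.13741887],
       [  0.        ,   0.        ,   1.        ]]), 'rvec': array([ 2.13147307, -2.10145424,  0.20252847]), 'tvec': array([-0.02234738,  0.52413346,  1.22200737])}
{'mtx': array([[384.6952806 ,   0.        , 260.53078288],
       [  0.        , 384.6952806 , 191.75347532],
       [  0.        ,   0.        ,   1.        ]]), 'rvec': array([ 2.40303175, -0.59533029,  0.20324079]), 'tvec': array([-0.4710218 ,  0.25227176,  1.4728867 ])}
```

View pics/top0.png

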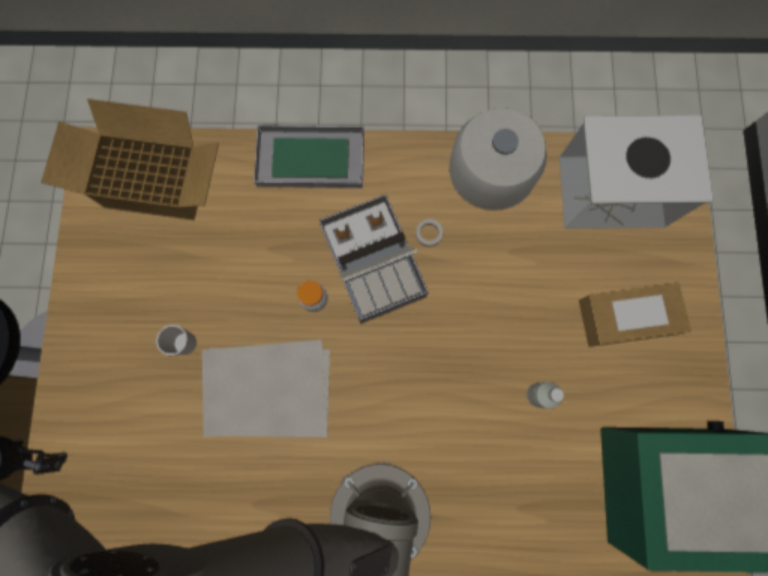

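View pics/side0.png

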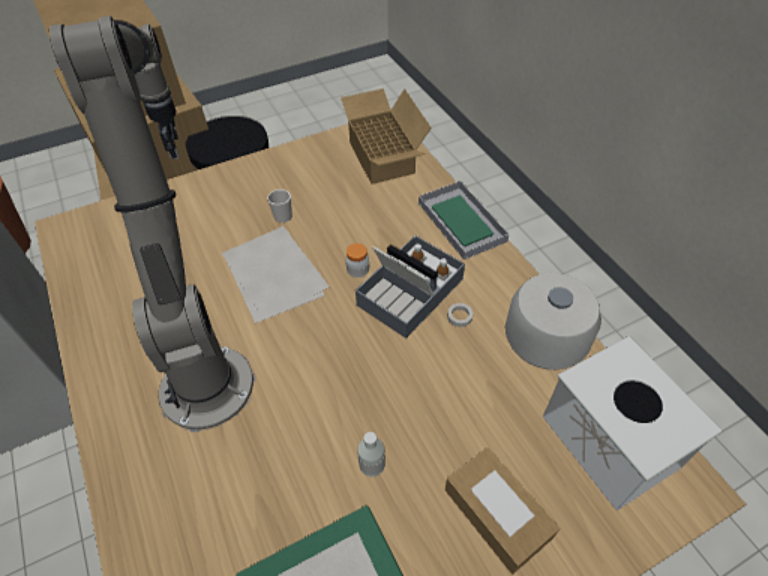

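The top view shows the tray at about (375,260), with its lidded side towards the robot. The handle runs from about (342,263) to (403,238), the jar is at (311,295) and the tape at (429,232). The side view shows the lid leaning close to the handle's near side.

```bash
python3 - <<'E'
from h import *
for n in ('top','side'):
    z=np.load(n+'.npz');im,d=z['im'].astype(int),z['d'];W=world(n,d)
    ok=(d>0)&(W[...,0]>.3)&(W[...,0]<.85)&(W[...,1]>-.2)&(W[...,1]<.12)
    dark=im.max(-1)<45
    h=ok&dark&(W[...,2]>.118)&(W[...,2]<.155)
    P=W[h];print(n,'handle n',len(P),P.mean(0),P.min(0),P.max(0))
    if len(P)>10:
        rc=cv2.minAreaRect(P[:,:2].astype(np.float32)*1000);print(rc)
    # tray mask: z .055-.08
    t=ok&(W[...,2]>.05)&(W[...,2]<.085)&(im.max(-1)-im.min(-1)<30)
    P=W[t];
    cc=cv2.connectedComponentsWithStats(t.astype(np.uint8));i=1+np.argmax(cc[2][1:,4]);
    P=W[cc[1]==i];print('tray',cv2.minAreaRect(P[:,:2].astype(np.float32)*1000))
    l=ok&(W[...,2]>.09)&(W[...,2]<.21)&(im.min(-1)>90)&(im.max(-1)-im.min(-1)<30)
    P=W[l];print('lid',len(P),P.mean(0),P.max(0)[2]); 
    hz=P[P[:,2]>P[:,2].max()-.012];print(' edge',len(hz),hz.mean(0),hz.min(0),hz.max(0))
    v,u=(295,311) if n=='top' else (265,357)
    print('jar',W[int(v/1.5),int(u/1.5)]); 
E
```

```text
top handle n 162 [0.60747368 0.02520815 0.14115972] [ 0.5710737  -0.0435678   0.13046232] [0.63995816 0.09683166 0.14793778]
((607.4998779296875, 27.336334228515625), (15.265861511230469, 151.5074462890625), 23.76658058166504)
tray ((613.531494140625, 29.220848083496094), (46.8874397277832, 178.78025817871094), 23.094375610351562)
lid 442 [ 0.68263202 -0.07600231  0.14246429] 0.19319439631426605
 edge 23 [0.5546657  0.00772743 0.18634121] [ 0.53483115 -0.01669804  0.18152898] [0.56651077 0.06517021 0.1931944 ]
jar [0.50812637 0.17062363 0.08655105]
side handle n 209 [0.60675932 0.02168439 0.13688267] [ 0.57140106 -0.05021061  0.11853833] [0.64668065 0.09841895 0.14635513]
((607.765869140625, 25.67133331298828), (19.34323501586914, 161.25704956054688), 22.534143447875977)
tray ((609.317626953125, 26.827194213867188), (275.1333923339844, 183.4320068359375), 22.79829978942871)
lid 162 [ 0.63714219 -0.04690427  0.15839549] 0.19341371888836376
 edge 20 [0.55219182 0.01097546 0.18588605] [ 0.52603878 -0.01795788  0.18145613] [0.56519185 0.07625754 0.19341372]
jar [0.5009262  0.14850738 0.05561487]
```

```bash
cat >> h.py <<'E'
C=np.array([.607,.026]);YAW=.40
def goal(tx,ty,z,flip=0):
    """row (shift mm, turn) from present pose to the tray-frame point, tool down, tool y along tray x"""
    o=r.get_obs();c,s=np.cos(YAW),np.sin(YAW)
    p=np.r_[C+[c*tx-s*ty,s*tx+c*ty],z]
    y=np.array([c,s,0])*(-1 if flip else 1);zz=np.array([0,0,-1.]);x=np.cross(y,zz)
    T=R.from_matrix(np.c_[x,y,zz]);A=R.from_rotvec(o['orientation'])
    return totool(p,o).round(1),(A.inv()*T).as_rotvec().round(3)
E
python3 - <<'E'
from h import *
o=r.get_obs();print(R.from_rotvec(o['orientation']).as_matrix().round(3))
for f in (0,1): print(goal(.02,0,.26,f))
E
```

```text
[[-0.972  0.237 -0.   ]
 [ 0.237  0.972 -0.002]
 [-0.    -0.002 -1.   ]]
(array([-599.7, -493.8,  -28.7]), array([-0.001,  0.001,  0.932]))
(array([-599.7, -493.8,  -28.7]), array([-1.00e-03, -2.00e-03, -2.21e+00]))
```

Call:
{"name": "play_rows", "arguments": {"deltas": [[0,[-37,-31,-3],[0,0,0.058]],[0,[-75,-62,-6],[0,0,0.116]],[0,[-112,-93,-9],[0,0,0.175]],[0,[-150,-124,-12],[0,0,0.233]],[0,[-187,-155,-15],[0,0,0.29]],[0,[-225,-186,-18],[0,0,0.35]],[0,[-262,-217,-21],[0,0,0.41]],[0,[-300,-247,-24],[0,0,0.466]]], "squeeze": 60}}

```text
clock: 1.1
tcp_pos: [0.3932, 0.3428, 0.2548]
orientation: [1.087, 2.948, -0.003]
contact_force: [0.5, 0.0, 0.2]
grip_width: 0.0003
```

```bash
python3 -c "
from h import *
print(goal(.02,0,.26))"
```

```text
(array([-377.3,  -84.3,   -4.8]), array([-0.002,  0.001,  0.464]))
```

Call:
{"name": "play_rows", "arguments": {"deltas": [[0,[-48,-11,-1],[0,0,0.058]],[0,[-96,-22,-2],[0,0,0.116]],[0,[-144,-33,-3],[0,0,0.175]],[0,[-192,-44,-4],[0,0,0.233]],[0,[-240,-55,-5],[0,0,0.29]],[0,[-288,-65,-5],[0,0,0.35]],[0,[-336,-75,-5],[0,0,0.41]],[0,[-377,-84,-5],[0,0,0.464]]]}}

```text
clock: 2.1
tcp_pos: [0.626, 0.0325, 0.2599]
orientation: [1.739, 2.616, -0.004]
contact_force: [0.3, 1.0, -0.2]
grip_width: 0.0
```

```bash
python3 - <<'E'
from h import *
print(goal(.02,0,.26))
im,d,o=grab('wrist');m=r.camera_model('wrist');print(m)
im2=im.copy();cv2.imwrite('pics/w1.png',cv2.resize(im[:,:,::-1],None,fx=1.5,fy=1.5))
E
```

```text
(array([ 1.4, -0.1, -0.1]), array([-0.002,  0.002, -0.002]))
{'mtx': array([[297.31863964,   0.        , 251.3709093 ],
       [  0.        , 297.31863964, 192.15690407],
       [  0.        ,   0.        ,   1.        ]]), 'T_tool_cam': array([[ 6.15550107e-05, -9.64366695e-01, -2.64569225e-01,
         6.81153938e-02],
       [ 9.99999952e-01, -2.05643895e-05,  3.07619377e-04,
         9.95079883e-05],
       [-3.02098587e-04, -2.64569231e-01,  9.64366647e-01,
        -1.42273003e-01],
       [ 0.00000000e+00,  0.00000000e+00,  0.00000000e+00,
         1.00000000e+00]])}
```

View pics/w1.png

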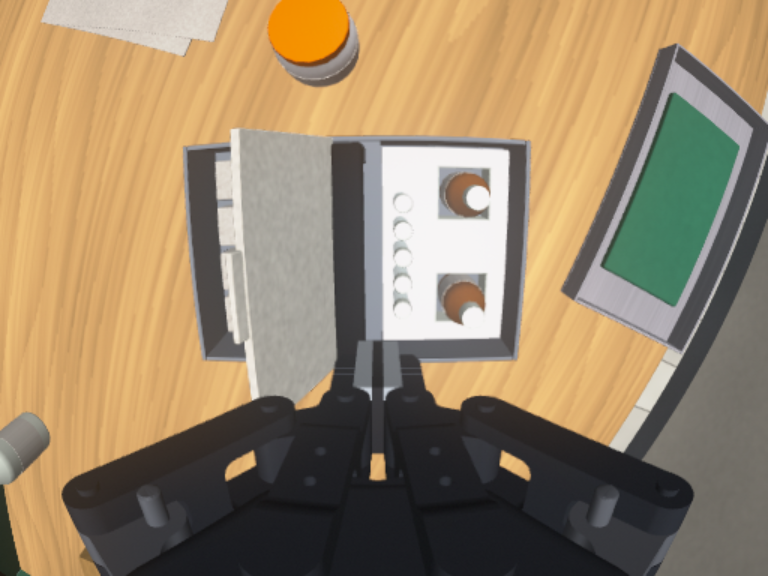

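The wrist view confirms the geometry. The lid stands left of the dark handle, which covers columns about 332–366, and both bottles stand on the right. The closed fingers are over the handle at about (378,370). I'll refine the tray pose from the wrist depth.

```bash
cat >> h.py <<'E'
def wristworld(im,d,o):
    m=r.camera_model('wrist');K=m['mtx'];T=m['T_tool_cam'];v,u=np.indices(d.shape)
    a=(u-K[0,2])/K[0,0];b=(v-K[1,2])/K[1,1];th=np.hypot(a,b)+1e-9;t=np.tan(th)/th
    X=np.stack([a*t*d,b*t*d,d],-1)@T[:3,:3].T+T[:3,3]
    return R.from_rotvec(o['orientation']).apply(X.reshape(-1,3)).reshape(X.shape)+o['tcp_pos']
E
python3 - <<'E'
from h import *
z=np.load('wrist.npz');im,d=z['im'].astype(int),z['d'];o=dict(orientation=z['q'],tcp_pos=z['p'])
W=wristworld(im,d,o);c,s=np.cos(YAW),np.sin(YAW)
L=(W[...,:2]-C)@np.array([[c,-s],[s,c]])
def at(u,v):
    u,v=int(u/1.5),int(v/1.5);return L[v,u].round(4),W[v,u,2].round(4)
for n,p in dict(table=(100,300),handle1=(350,160),h2=(350,250),h3=(350,330),lidtop=(237,140),lidtop2=(246,340),lidmid=(290,240),lidlow=(325,240),tab=(238,300),ba=(476,198),bb=(472,316),rimR=(522,250),rimL=(195,250),jar=(310,30)).items(): print(n,*at(*p))
m=(d>0)&(im.max(-1)<70)&(W[...,2]>.134)&(W[...,2]<.15)&(abs(L).max(-1)<.1)&(np.indices(d.shape)[0]<225)
P=L[m];rc=cv2.minAreaRect(P.astype(np.float32)*1000);print(m.sum(),rc,P.min(0),P.max(0),W[m][:,2].mean())
f=np.polyfit(P[:,1],P[:,0],1);print('slope,x0',f)
# lid plane
m=np.zeros(d.shape,bool);m[120:220,175:212]=1;m&=d>0
A=np.c_[L[m],W[m][:,2]];cen=A.mean(0);n=np.linalg.svd(A-cen)[2][2];print('lid n',n,cen)
# rim walls
r_=(d>0)&(W[...,2]>.05)&(W[...,2]<.08)&(abs(L[...,0])<.16)&(abs(L[...,1])<.11);print(cv2.minAreaRect(L[r_].astype(np.float32)*1000))
E
```

```text
table [-0.2834 -0.0569] -0.0002
handle1 [0.0043 0.0724] 0.1412
h2 [0.0038 0.0194] 0.1423
h3 [ 0.0028 -0.0318] 0.1422
lidtop [-0.051   0.0839] 0.1789
lidtop2 [-0.0533 -0.0245] 0.1772
lidmid [-0.0339  0.0237] 0.1335
lidlow [-0.018  0.016] 0.0876
tab [-0.0534  0.0009] 0.1856
ba [0.0898 0.0468] 0.0893
bb [ 0.0907 -0.0407] 0.0884
rimR [0.1333 0.007 ] 0.0702
rimL [-0.1292  0.0067] 0.0622
jar [-0.0283  0.1704] 0.0838
2359 ((2.4594273567199707, 22.36825180053711), (17.716947555541992, 118.12940979003906), 0.25828230381011963) [-0.00638322 -0.03673528] [0.01145792 0.08139858] 0.14163550100280273
slope,x0 [-0.01136811  0.00280213]
lid n [0.9420452  0.00282168 0.33547411] [-0.03391228  0.01445718  0.13319278]
((2.4842987060546875, 1.6228790283203125), (270.8962097167969, 180.78762817382812), 0.2359456568956375)
```

```bash
sed -i 's/^C=.*/C=np.array([.607,.026])+R.from_euler("z",.4).as_matrix()[:2,:2]@[.0025,.0016];YAW=.404/' h.py; python3 - <<'E'
from h import *
print(C)
for p in ((.02,0,.164),(-.025,0,.164),(-.043,0,.158)): print(goal(*p))
E
```

```text
[0.60867958 0.02844724]
(array([10.2,  2.7, 96. ]), array([-0.001,  0.006, -0.014]))
(array([  9.6, -42.3,  96.1]), array([-0.001,  0.006, -0.014]))
(array([  9.4, -60.3, 102.1]), array([-0.001,  0.006, -0.014]))
```

Call:
{"name": "play_rows", "arguments": {"deltas": [[0,[10,3,20],[0,0.006,-0.014]],[0,[10,3,45],[0,0.006,-0.014]],[0,[10,3,70],[0,0.006,-0.014]],[0,[10,3,90],[0,0.006,-0.014]],[0,[10,3,96],[0,0.006,-0.014]],[0,[10,3,96],[0,0.006,-0.014]],[0,[10,3,96],[0,0.006,-0.014]]]}}

```text
clock: 3.02
tcp_pos: [0.6281, 0.0363, 0.1649]
orientation: [1.73, 2.621, 0.0]
contact_force: [0.0, -1.0, 0.4]
grip_width: 0.0001
```

```bash
python3 -c "
from h import *
print(r.get_obs()['qvel'].round(3))
for p in ((.02,0,.164),(-.025,0,.164),(-.043,0,.158)): print(goal(*p))"
```

```text
[ 0.001 -0.005  0.002 -0.001  0.002 -0.001  0.001]
(array([ 0.4, -0.9,  0.9]), array([ 0.   ,  0.001, -0.   ]))
(array([  0.4, -45.9,   0.9]), array([ 0.   ,  0.001, -0.   ]))
(array([  0.4, -63.9,   6.9]), array([ 0.   ,  0.001, -0.   ]))
```

Call:
{"name": "play_rows", "arguments": {"deltas": [[0,[0,-23,1],[0,0,0]],[0,[0,-46,1],[0,0,0]],[0,[0,-55,4],[0,0,0]],[0,[0,-64,7],[0,0,0]],[0,[0,-72,11],[0,0,0]],[0,[0,-80,16],[0,0,0]],[0,[0,-88,22],[0,0,0]],[0,[0,-95,29],[0,0,0]]]}}

```text
clock: 4.03
tcp_pos: [0.5402, -0.0012, 0.1354]
orientation: [1.73, 2.621, -0.0]
contact_force: [0.7, 0.0, 0.8]
grip_width: 0.0003
```

```bash
python3 - <<'E'
from h import *
for p in ((-.074,0,.136),(-.1,0,.0765)): print(goal(*p))
im,d,o=grab('wrist');cv2.imwrite('pics/w2.png',im[:,:,::-1])
E
```

```text
(array([ 0.4,  0.6, -0.6]), array([0.   , 0.001, 0.   ]))
(array([  0.4, -25.4,  58.9]), array([0.   , 0.001, 0.   ]))
```

View pics/w2.png

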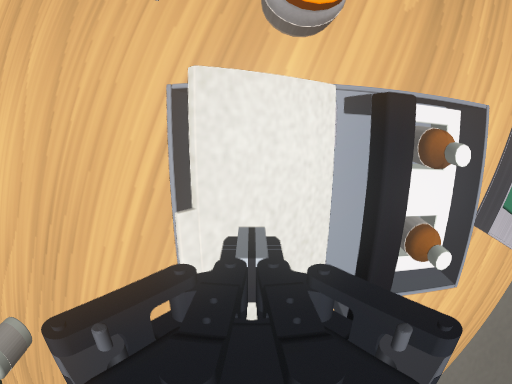

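The lid, its edge now at about column 190, is folding down under the fingertip at (250,240). The bottles are undisturbed, so I'll continue.

Call:
{"name": "play_rows", "arguments": {"deltas": [[0,[0,-5,7],[0,0,0]],[0,[0,-11,15],[0,0,0]],[0,[0,-15,23],[0,0,0]],[0,[0,-19,32],[0,0,0]],[0,[0,-22,41],[0,0,0]],[0,[0,-24,50],[0,0,0]],[0,[0,-25,58],[0,0,0]],[0,[0,-25,61],[0,0,0]]]}}

```text
clock: 5.08
tcp_pos: [0.5159, -0.0116, 0.0756]
orientation: [-1.731, -2.619, 0.0]
contact_force: [-16.5, 0.8, 57.3]
grip_width: -0.0004
```

Call:
{"name": "play_rows", "arguments": {"deltas": [[0,[0,0,2],[0,0,0]],[0,[0,0,2],[0,0,0]]]}}

```text
clock: 5.32
tcp_pos: [0.5159, -0.0116, 0.076]
orientation: [-1.731, -2.616, -0.002]
contact_force: [-10.9, 1.4, 35.9]
grip_width: -0.0001
```

Contact at z≈0.076 m (expected 0.0765 m) means the lid is down on the rim. I'll raise the tool, open the gripper and check.

Call:
{"name": "play_rows", "arguments": {"deltas": [[0,[0,0,-20],[0,0,0]],[0,[0,0,-60],[0,0,0]],[0,[0,0,-110],[0,0,0]],[0,[0,20,-155],[0,0,0]],[85,[0,60,-165],[0,0,0]],[85,[0,98,-165],[0,0,0]],[85,[0,98,-165],[0,0,0]],[85,[0,98,-165],[0,0,0]]]}}

```text
clock: 6.32
tcp_pos: [0.6057, 0.0256, 0.2401]
orientation: [-1.731, -2.615, -0.0]
contact_force: [0.6, -0.4, 0.2]
grip_width: 0.0724
```

```bash
python3 - <<'E'
from h import *
im,d,o=grab('wrist');cv2.imwrite('pics/w3.png',im[:,:,::-1])
print(goal(0,0,.24))
W=wristworld(im,d,o);c,s=np.cos(YAW),np.sin(YAW);im=im.astype(int)
L=(W[...,:2]-C)@np.array([[c,-s],[s,c]])
m=(d>0)&(im.max(-1)<70)&(W[...,2]>.134)&(W[...,2]<.15)&(abs(L).max(-1)<.1)&(L[...,1]>-.02)
P=L[m];print(m.sum(),cv2.minAreaRect(P.astype(np.float32)*1000),W[m][:,2].mean())
f=np.polyfit(P[:,1],P[:,0],1);print('slope,x0',f)
m=(d>0)&(L[...,0]<-.03)&(L[...,0]>-.13)&(L[...,1]>0)&(L[...,1]<.08)&(W[...,2]>.06)
A=np.c_[L[m],W[m][:,2]];A=A[A[:,2]<.11];print('lid',A[:,2].min(),A[:,2].max(),np.polyfit(A[:,0],A[:,2],1))
r_=(d>0)&(W[...,2]>.05)&(W[...,2]<.085)&(abs(L[...,0])<.16)&(abs(L[...,1])<.12);print(cv2.minAreaRect(L[r_].astype(np.float32)*1000))
E
```

```text
(array([1.7, 4.1, 0.3]), array([-0.003, -0.005, -0.003]))
2480 ((-0.26244640350341797, 29.916685104370117), (17.181100845336914, 99.77362060546875), 0.24380077421665192) 0.14162363628595412
slope,x0 [ 2.48834381e-05 -1.30637149e-04]
lid 0.07347453581421523 0.07844435677440226 [0.00145736 0.07623997]
((-3.965972900390625, 0.03520965576171875), (279.2578125, 180.70187377929688), 0.05215955525636673)
```

View pics/w3.png

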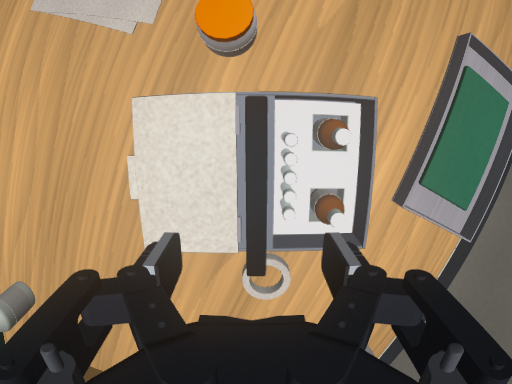

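The picture shows the lid flat (fitted slope 0.001, z 0.076), the tray unmoved, and the handle at column 256 centred between the open fingers. I'll descend and grip.

Call:
{"name": "play_rows", "arguments": {"deltas": [[85,[2,4,10],[-0.003,-0.005,-0.003]],[85,[2,4,45],[-0.003,-0.005,-0.003]],[85,[2,4,85],[-0.003,-0.005,-0.003]],[85,[2,4,115],[-0.003,-0.005,-0.003]],[85,[2,4,130],[-0.003,-0.005,-0.003]],[85,[2,4,130],[-0.003,-0.005,-0.003]],[85,[2,4,130],[-0.003,-0.005,-0.003]]]}}

```text
clock: 7.25
tcp_pos: [0.6087, 0.029, 0.1115]
orientation: [1.73, 2.62, 0.002]
contact_force: [0.1, 0.7, 0.4]
grip_width: 0.0849
```

```bash
python3 -c "
from h import *
print(goal(0,0,.11))"
```

```text
(array([-0.5, -0.3,  1.5]), array([ 0.002,  0.001, -0.   ]))
```

Call:
{"name": "play_rows", "arguments": {"deltas": [[50,[0,0,1],[0,0,0]],[30,[0,0,1],[0,0,0]],[5,[0,0,1],[0,0,0]],[5,[0,0,1],[0,0,0]],[5,[0,0,1],[0,0,0]],[5,[0,0,1],[0,0,0]],[5,[0,0,1],[0,0,0]],[5,[0,0,1],[0,0,0]]], "squeeze": 100}}

```text
clock: 8.25
tcp_pos: [0.6087, 0.029, 0.1109]
orientation: [1.73, 2.62, 0.002]
contact_force: [-1.9, -0.5, 6.6]
grip_width: 0.0166
```

Gripped at 17 mm (the handle is 18 mm wide). I'll lift 135 mm gently.

Call:
{"name": "play_rows", "arguments": {"deltas": [[5,[0,0,-4],[0,0,0]],[5,[0,0,-12],[0,0,0]],[5,[0,0,-22],[0,0,0]],[5,[0,0,-34],[0,0,0]],[5,[0,0,-46],[0,0,0]],[5,[0,0,-58],[0,0,0]],[5,[0,0,-66],[0,0,0]],[5,[0,0,-70],[0,0,0]]]}}

```text
clock: 9.25
tcp_pos: [0.6087, 0.0289, 0.1816]
orientation: [1.73, 2.62, 0.003]
contact_force: [0.9, -0.9, -6.0]
grip_width: 0.0164
```

Call:
{"name": "play_rows", "arguments": {"deltas": [[5,[0,0,-5],[0,0,0]],[5,[0,0,-15],[0,0,0]],[5,[0,0,-27],[0,0,0]],[5,[0,0,-39],[0,0,0]],[5,[0,0,-51],[0,0,0]],[5,[0,0,-60],[0,0,0]],[5,[0,0,-64],[0,0,0]],[5,[0,0,-65],[0,0,0]]]}}

```text
clock: 10.25
tcp_pos: [0.6084, 0.0289, 0.2467]
orientation: [1.73, 2.62, 0.003]
contact_force: [-0.1, -0.3, -5.7]
grip_width: 0.0169
```

Call:
{"name": "play_rows", "arguments": {"deltas": [[5,[0,0,0],[0,0,0]],[5,[0,0,0],[0,0,0]],[5,[0,0,0],[0,0,0]],[5,[0,0,0],[0,0,0]],[5,[0,0,0],[0,0,0]],[5,[0,0,0],[0,0,0]],[5,[0,0,0],[0,0,0]],[5,[0,0,0],[0,0,0]]]}}

```text
clock: 11.25
tcp_pos: [0.6084, 0.0289, 0.2467]
orientation: [1.73, 2.62, 0.003]
contact_force: [-0.1, 0.1, -6.2]
grip_width: 0.0165
```

```bash
python3 - <<'E'
from h import *
im,d,o=grab('wrist');im2,d2,_=grab('side');print(o['qvel'].round(4))
cv2.imwrite('pics/end.png',np.hstack([cv2.resize(im,(400,300)),cv2.resize(im2[100:290,180:433],(400,300))])[:,:,::-1])
W=wristworld(im,d,o);c,s=np.cos(YAW),np.sin(YAW)
L=(W[...,:2]-C)@np.array([[c,-s],[s,c]]);L=np.dstack([L,W[...,2]-o['tcp_pos'][2]])
m=(d>0)&(L[...,0]<-.04)&(L[...,0]>-.12)&(L[...,1]>.02)&(L[...,1]<.08)&(L[...,2]<-.01)&(L[...,2]>-.06)
A=L[m];print('lid plane',np.linalg.lstsq(np.c_[A[:,:2],np.ones(len(A))],A[:,2],rcond=None)[0],len(A))
m=(d>0)&(im.max(-1)<70)&(L[...,2]>.01)&(L[...,2]<.06)&(abs(L[...,0])<.02)&(L[...,1]>.03)&(L[...,1]<.1)
A=L[m]+[0,0,o['tcp_pos'][2]];print('handle',A.mean(0),A.min(0),A.max(0),np.polyfit(A[:,1],A[:,2],1))
E
```

```text
[ 0.0002  0.     -0.0018 -0.0001 -0.0007  0.0002 -0.0004]
lid plane [ 0.00230601  0.00034759 -0.0348257 ] 10289
handle [-1.76433773e-05  5.60063409e-02  2.77275480e-01] [-0.00894772  0.0300076   0.27408757] [0.0089439  0.08078356 0.27969654] [-0.00218517  0.27739786]
```

View pics/end.png

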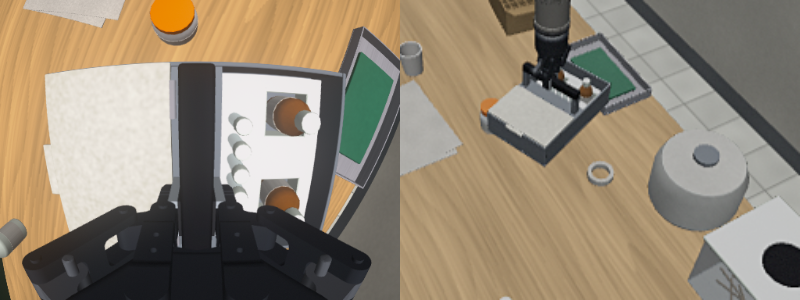

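The tray hangs level at 0.2467 m TCP height with the handle top at 0.277 m, so the handle centre is at about 0.266 m. The lid is shut (slope 0.002), both bottles stand in their wells at about (292,117) and (280,195) in the left panel, and nothing touches the tray. I'm handing in.

```bash
python3 -c "
from h import *
r.hand_in()"
```

```text
the job is handed in; nothing more can be done
```

I closed the lid with the shut fingertips and gripped the handle at 100 N. I then lifted the tray about 136 mm and handed the job in at about 11.4 s while holding it steady. The hand-in gives no verdict, so the result rests on my own checks.

- **Lid:** it lay flat while the tray was still on the table (slope 0.001, upper face at 76 mm). In the air it was still shut (slope 0.002 rad). Pressing it home showed a force of 57 N at the fingertips, below the 120 N wrist limit.
- **Tray:** the handle centre is about 0.266 m above the table. Tilt is about 0.002 rad, the load felt at the wrist is about 6 N, and the arm's joints are essentially still.
- **Bottles and bystanders:** both bottles stand in their wells. The jar, tape and cup look undisturbed in the last pictures. The glove box and sanitiser were barely or not in that view, but the arm never went near them.

No check failed. The only disagreement was a drift of about 7 mm as the arm settled after the first approach, which I corrected before pushing the lid.

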